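# Hang up the hand sanders and swing the lamp over the drawing

## Robot

A 7-joint arm with a two-finger parallel gripper is mounted at the origin on the work surface. World frame = base frame: x ahead of the robot, y to its left, z up, the work surface at z = 0. Lengths are in m, angles in rad, forces in N, time in s.
With the tool pointing down it reaches from about 0.4 to 0.85 m from the base axis. Payload 4.5 kg.
Tool frame: the origin (TCP) lies midway between the tips of the shut fingers; the grasp point (between the pads) lies 19 mm behind it; x points along the fingers, y is the direction in which the jaws open and shut, and the axes are right-handed (so a half turn about x gives the same grasp; the last joint's range is limited). The gripper opens to 88 mm and grips with 3 to 60 N. Pads are 18 mm wide; open, the fingers measure 123 mm over their backs; the gripper's body (75 mm by 187 mm) begins 45 mm behind the grasp point.
Start: joints at [-1.176, 0.689, -0.195, 1.565, 0.157, 0.902, -0.215], TCP at [0.221, 0.585, 0.239] pointing down, gripper open.
Joint ranges: [-3.01, 3.01], [-0.46, 2.08], [-1.47, 1.51], [0.13, 2.56], [-1, 4.14], [0.04, 2.09], [-2.66, 2.66]. Speed limits (rad/s): [2.57, 2.57, 3.14, 3.14, 3.14, 3.14, 3.14].

## Interface

Orientations are given as a unit quaternion [x, y, z, w].
In Python, from plant import r gives the robot as it stands.
- The arm moves only by the tool arm_command, never from a script. Its argument "plan" is a list of rows, each a list of 5 numbers: the finger opening in m, from 0 to 0.0881, then the shift along the tool's x, y, z in m, then the turn about the tool's x in rad. In form: [[grip, dx, dy, dz, roll], ...]. A call has 1 to 12 rows; each row shifts and turns the commanded pose from where the row before left it, along the tool's axes as they then stand; what a row does not reach is not made up. A row lasts 1/8 s, in which the tool goes at most 62.5 mm and 10.7 degrees, less where a joint would pass 70% of its speed; a pose out of reach is approached as far as the arm can. A call is refused whole if a number of a shift passes 0.0625 or a number of a turn 0.188, either way. A call with a gripper value outside its range is refused whole. The fingers move at their own pace and stop on an object; "force" is the grip in N (left out, the last holds). Time passes only in rows, so rows that do not move let the fingers close. It gives the time, the measured TCP pose, the force and the opening at its end, in the units of the state.
- r.get_state(): the state, without advancing time (a new reading comes with each control period).
- r.snapshot(name): name is "scene" or "top" or "wrist"; returns (picture, depth): 384x512x3 uint8, red, green, blue; 384x512 float32, m along the optical axis (not along the pixel's ray), 0 where there is no reading.
- r.calibration(name): a dict with "fx", "fy", "cx", "cy" (pixels), "eye" and "orientation" of the camera in the world; the wrist camera has in their place "mount" (4x4, takes a point from camera to tool coordinates, whose origin is the TCP and whose axes are the tool frame's). Camera axes: x right, y down, z forward; pixel columns grow to the right and rows downward; lengths in m; the calibration is good to about 2 mm. A picture is of the moment at which its call begins: read the wrist's pose just before it. calibration takes no time and is no camera call.
- r.finish_job(): hands the job in, once; it reports no verdict.
The state is a dict: "clock": time; "q": joint angles; "qd": joint speeds; "joint_torque": joint torques, N m; "tool_pos": TCP position; "eef_rot": TCP orientation; "contact_force": force on the tool from outside, world axes, zero at the start; "moment": the same for the moment, N m; "opening": opening from 0.0 (shut) to 1.0 (fully open).
Only numpy, scipy, OpenCV 4.12 (cv2) and the standard library are available. Lean on these libraries where they do the work, as an engineer would, in place of code of your own. Each camera call takes 0.05 s, during which the arm holds its last target.

## Task

First swing the lamp aside, away from the robot, so that its head is well clear of the drawing sheet below it. Then clear the hand sanders off the table: hang each one on its own twin-prong hook of the wooden rail, both prongs under the bar of its handle. When all of them hang, swing the lamp back so that its head is over the middle of the sheet; leave the paint tin, mug and glue jar alone.

Things in the scene. Friction and masses are not known exactly. Their poses are not given: they have to be found in the camera images.
- sander0: hand sander: grey pad 70 mm wide (x), 106 mm long (y), 14 mm thick, with a wooden bridge handle on top, both ends alike. Origin: centre of the pad's underside; z up. Starts pad down. Handle: a bar along y on two uprights 10 mm thick at y = +-47 mm; under the bar is a through opening (along x) 84 mm long, 14 to 56 mm above the underside. 3 or 4 are present, absent ones read None
- sander0_bar (a point): middle of the handle bar of sander0: bar 20 by 20 mm square, 104 mm long along y, centre 66 mm above the pad's underside; axes as the sander's
- sander1: hand sander: grey pad 70 mm wide (x), 106 mm long (y), 14 mm thick, with a wooden bridge handle on top, both ends alike. Origin: centre of the pad's underside; z up. Starts pad down. Handle: a bar along y on two uprights 10 mm thick at y = +-47 mm; under the bar is a through opening (along x) 84 mm long, 14 to 56 mm above the underside. 3 or 4 are present, absent ones read None
- sander1_bar (a point): middle of the handle bar of sander1: bar 20 by 20 mm square, 104 mm long along y, centre 66 mm above the pad's underside; axes as the sander's
- sander2: hand sander: grey pad 70 mm wide (x), 106 mm long (y), 14 mm thick, with a wooden bridge handle on top, both ends alike. Origin: centre of the pad's underside; z up. Starts pad down. Handle: a bar along y on two uprights 10 mm thick at y = +-47 mm; under the bar is a through opening (along x) 84 mm long, 14 to 56 mm above the underside. 3 or 4 are present, absent ones read None
- sander2_bar (a point): middle of the handle bar of sander2: bar 20 by 20 mm square, 104 mm long along y, centre 66 mm above the pad's underside; axes as the sander's
- sander3: hand sander: grey pad 70 mm wide (x), 106 mm long (y), 14 mm thick, with a wooden bridge handle on top, both ends alike. Origin: centre of the pad's underside; z up. Starts pad down. Handle: a bar along y on two uprights 10 mm thick at y = +-47 mm; under the bar is a through opening (along x) 84 mm long, 14 to 56 mm above the underside. 3 or 4 are present, absent ones read None
- sander3_bar (a point): middle of the handle bar of sander3: bar 20 by 20 mm square, 104 mm long along y, centre 66 mm above the pad's underside; axes as the sander's
- rail: fixed wooden rail: a beam 560 mm long (y), x 0 to 20 mm, top 146 mm up, on end posts, with four steel hooks pointing to its -x, roughly at the robot. Origin on the table below the middle of the beam's front. A hook = a steel plate with two level prongs 8 mm thick, 54 mm apart (centres), 136 mm up, to x = -100 mm, then tips turned up to x = -112, 154 mm up. Hooks at y = 195, 65, -65, -195 mm
- hook0 (a point): where a handle's bar rests on hook 0 (rail y = +195 mm): midway between its prongs, 60 mm in front of the beam, 150 mm above the table = height of the bar's centre at rest on the prongs; axes as the rail's
- hook1 (a point): where a handle's bar rests on hook 1 (rail y = +65 mm): midway between its prongs, 60 mm in front of the beam, 150 mm above the table = height of the bar's centre at rest on the prongs; axes as the rail's
- hook2 (a point): where a handle's bar rests on hook 2 (rail y = -65 mm): midway between its prongs, 60 mm in front of the beam, 150 mm above the table = height of the bar's centre at rest on the prongs; axes as the rail's
- hook3 (a point): where a handle's bar rests on hook 3 (rail y = -195 mm): midway between its prongs, 60 mm in front of the beam, 150 mm above the table = height of the bar's centre at rest on the prongs; axes as the rail's
- lamp_head (a point): centre of the lamp head's lower rim: grey conical shade 110 mm across, 360 mm from the hinge axis, rim 190 mm above the table. The level arm (250 mm up) swings about an upright post, the hinge axis, far left; 0.9 N m of friction (2.5 N at the head), stays where left; swings 0.9 rad anticlockwise from its middle (seen from above, head away from the robot), 0.4 rad the other way
- lamp_grip (a point): the grip on top of the lamp head: an upright black fin 60 mm long in the arm's direction, 14 mm thick, standing 48 mm above the shade (from 254 to 302 mm above the table); this point is on its middle plane, 284 mm above the table; x level along the arm, away from the hinge axis 360 mm behind this point; y across the fin, z up
- sheet: the drawing sheet: white paper 210 mm (x) by 150 mm (y) with pale grey sketches, taped flat to the table; origin at its centre. The other sheets lie far away near the table's edges
- paint_tin: paint tin 80 mm across, 95 mm tall, standing on the table; a bystander, to be left alone; origin at the centre of its underside
- mug: white mug 80 mm across, 90 mm tall, standing on the table; a bystander, to be left alone; origin at the centre of its underside
- glue_jar: glue jar 60 mm across, 110 mm tall, standing on the table; a bystander, to be left alone; origin at the centre of its underside

How it is judged:
On the way, in this order (a step that is already met when the one before it is completed fails the run):
1. the lamp head is clear of the sheet (horizontal distance between lamp_head and sheet above 0.125 m), for 0.3 s.
2. every sander present hangs on a hook of the rail (((x of sander0_bar in the frame of hook0 between -0.04 and 0.04 m and y of sander0_bar in the frame of hook0 between -0.016 and 0.016 m and z of sander0_bar in the frame of hook0 between -0.012 and 0.012 m) or (x of sander0_bar in the frame of hook1 between -0.04 and 0.04 m and y of sander0_bar in the frame of hook1 between -0.016 and 0.016 m and z of sander0_bar in the frame of hook1 between -0.012 and 0.012 m) or (x of sander0_bar in the frame of hook2 between -0.04 and 0.04 m and y of sander0_bar in the frame of hook2 between -0.016 and 0.016 m and z of sander0_bar in the frame of hook2 between -0.012 and 0.012 m) or (x of sander0_bar in the frame of hook3 between -0.04 and 0.04 m and y of sander0_bar in the frame of hook3 between -0.016 and 0.016 m and z of sander0_bar in the frame of hook3 between -0.012 and 0.012 m)) and ((x of sander1_bar in the frame of hook0 between -0.04 and 0.04 m and y of sander1_bar in the frame of hook0 between -0.016 and 0.016 m and z of sander1_bar in the frame of hook0 between -0.012 and 0.012 m) or (x of sander1_bar in the frame of hook1 between -0.04 and 0.04 m and y of sander1_bar in the frame of hook1 between -0.016 and 0.016 m and z of sander1_bar in the frame of hook1 between -0.012 and 0.012 m) or (x of sander1_bar in the frame of hook2 between -0.04 and 0.04 m and y of sander1_bar in the frame of hook2 between -0.016 and 0.016 m and z of sander1_bar in the frame of hook2 between -0.012 and 0.012 m) or (x of sander1_bar in the frame of hook3 between -0.04 and 0.04 m and y of sander1_bar in the frame of hook3 between -0.016 and 0.016 m and z of sander1_bar in the frame of hook3 between -0.012 and 0.012 m)) and ((x of sander2_bar in the frame of hook0 between -0.04 and 0.04 m and y of sander2_bar in the frame of hook0 between -0.016 and 0.016 m and z of sander2_bar in the frame of hook0 between -0.012 and 0.012 m) or (x of sander2_bar in the frame of hook1 between -0.04 and 0.04 m and y of sander2_bar in the frame of hook1 between -0.016 and 0.016 m and z of sander2_bar in the frame of hook1 between -0.012 and 0.012 m) or (x of sander2_bar in the frame of hook2 between -0.04 and 0.04 m and y of sander2_bar in the frame of hook2 between -0.016 and 0.016 m and z of sander2_bar in the frame of hook2 between -0.012 and 0.012 m) or (x of sander2_bar in the frame of hook3 between -0.04 and 0.04 m and y of sander2_bar in the frame of hook3 between -0.016 and 0.016 m and z of sander2_bar in the frame of hook3 between -0.012 and 0.012 m)) and ((x of sander3_bar in the frame of hook0 between -0.04 and 0.04 m and y of sander3_bar in the frame of hook0 between -0.016 and 0.016 m and z of sander3_bar in the frame of hook0 between -0.012 and 0.012 m) or (x of sander3_bar in the frame of hook1 between -0.04 and 0.04 m and y of sander3_bar in the frame of hook1 between -0.016 and 0.016 m and z of sander3_bar in the frame of hook1 between -0.012 and 0.012 m) or (x of sander3_bar in the frame of hook2 between -0.04 and 0.04 m and y of sander3_bar in the frame of hook2 between -0.016 and 0.016 m and z of sander3_bar in the frame of hook2 between -0.012 and 0.012 m) or (x of sander3_bar in the frame of hook3 between -0.04 and 0.04 m and y of sander3_bar in the frame of hook3 between -0.016 and 0.016 m and z of sander3_bar in the frame of hook3 between -0.012 and 0.012 m))), for 0.3 s.
3. the lamp head is over the middle of the drawing sheet, the sanders still hanging (all of step 2 and horizontal distance between lamp_head and sheet below 0.04 m), for 0.3 s.
At the end, for the whole second after the job is handed in: Every sander present hangs at rest by its bar on a hook (bar's middle within 16 mm of the hook's middle sideways, 40 mm of its rest point along the prongs, 12 mm of its rest height); lamp head within 40 mm, seen from above, of the sheet's middle (all of step 3 and linear speed of each of sander0, sander1, sander2, sander3 below 0.03 m/s); the robot touches nothing.
It fails at once if the paint tin was shoved (moved over 30 mm) (distance of paint_tin from where it was at the start of the episode above 0.03 m).
It fails at once if the mug was shoved (moved over 30 mm) (distance of mug from where it was at the start of the episode above 0.03 m).
It fails at once if the glue jar was shoved (moved over 30 mm) (distance of glue_jar from where it was at the start of the episode above 0.03 m).
Of sander0, sander1, sander2, sander3 only 3 to 4 are there at a start; the rules pass over those that are not, and their reading is None.
At some moment in a run one of sander0, sander1, sander2, sander3 may be knocked a few centimetres aside while the robot is not near it.
Once in a run the grip may slacken for a moment while it holds something.
It also fails if it takes over 200 s, if anything falls off the work surface, if the arm or the gripper's body presses on something with over 40 N, if the wrist force passes 120 N, or if a joint passes its speed limit or range.

## Working session

There is one attempt and no reset: what is moved stays moved. The work goes in short steps, Python scripts to look and compute and a tool call to move; the robot and the scene stay as the last step left them, time stands still between calls to the robot, and variables do not carry over. Pictures are saved under pics/ and viewed, and the job is handed in when it is done.

Besides the shell and the picture viewer there is one more tool, called after "Emit:" in YAML: its name, and indented under it one key for each argument. arm_command: Moves the arm, as the interface text tells. Its arguments: {"type":"object","properties":{"plan":{"type":"array","items":{"type":"array","items":{"type":"number"}}},"force":{"type":"number"}},"required":["plan"]}

```bash
ls; mkdir -p pics; cat > h.py <<'E'
import numpy as np, cv2
from scipy.spatial.transform import Rotation as R
from plant import r
def save(n,name):
    p,d=r.snapshot(n); cv2.imwrite(f'pics/{name}.png',p[:,:,::-1]); np.savez(f'/tmp/{name}.npz',p=p,d=d); return p,d
def cam(n,st=None):
    c=r.calibration(n)
    if n=='wrist':
        st=st or r.get_state(); T=np.eye(4);T[:3,:3]=R.from_quat(st['eef_rot']).as_matrix();T[:3,3]=st['tool_pos']
        T=T@np.array(c['mount']); return c,T
    T=np.eye(4); o=np.array(c['orientation'])
    T[:3,:3]=R.from_quat(o).as_matrix() if o.size==4 else o.reshape(3,3)
    T[:3,3]=c['eye']; return c,T
def cloud(d,c,T):
    v,u=np.mgrid[:d.shape[0],:d.shape[1]]
    P=np.stack([(u-c['cx'])/c['fx']*d,(v-c['cy'])/c['fy']*d,d],-1)
    W=P@T[:3,:3].T+T[:3,3]; W[d==0]=np.nan; return W
E
python3 - <<'E'
from h import *
print(r.get_state()); 
for n in('scene','top','wrist'): print(r.calibration(n))
save('scene','s0');save('top','t0')
E
```

```text
pics
{'clock': 0.0, 'q': array([-1.17620791,  0.68996637, -0.19452092,  1.56636061,  0.15729283,
        0.90249951, -0.21507864]), 'qd': array([-1.55922915e-03, -1.48513019e-03, -9.59696294e-04,  2.72861980e-03,
       -6.42832216e-04, -1.31270405e-03,  1.61154340e-05]), 'joint_torque': array([ 4.69509741e-04, -5.27569163e+01, -1.26689382e+00, -1.53424162e+01,
       -5.26992080e-02,  6.74139097e-03,  1.78508903e-04]), 'tool_pos': array([0.22044784, 0.58414479, 0.23791679]), 'eef_rot': array([ 0.12618207,  0.6957117 , -0.12747672,  0.69556667]), 'contact_force': array([-0.01279759, -0.3205328 , -0.62114094]), 'moment': array([0.01198788, 0.01619093, 0.01822376]), 'opening': 0.997220927240829}
{'fx': 387.0410949757857, 'fy': 387.0410949757857, 'cx': 249.45552375762426, 'cy': 186.5939433329491, 'eye': array([ 1.13928015, -0.514354  ,  1.36849493]), 'orientation': array([ 0.88465398,  0.35725919, -0.11657975, -0.27597531])}
{'fx': 458.4588299889637, 'fy': 458.4588299889637, 'cx': 247.67154523073052, 'cy': 188.2980706591662, 'eye': array([0.38295588, 0.07322726, 1.8621786 ]), 'orientation': array([ 0.7096765 , -0.70273935,  0.03442858, -0.03648769])}
{'fx': 310.9118025437213, 'fy': 310.9118025437213, 'cx': 251.97263017271598, 'cy': 195.08906052789308, 'mount': array([[ 7.91305177e-05, -3.15986604e-01,  9.48763648e-01,
        -1.45344975e-01],
       [ 9.99999933e-01,  3.64886016e-04,  3.81218029e-05,
         9.76531223e-04],
       [-3.58236567e-04,  9.48763581e-01,  3.15986612e-01,
        -8.41450847e-02],
       [ 0.00000000e+00,  0.00000000e+00,  0.00000000e+00,
         1.00000000e+00]])}
```

View pics/s0.png

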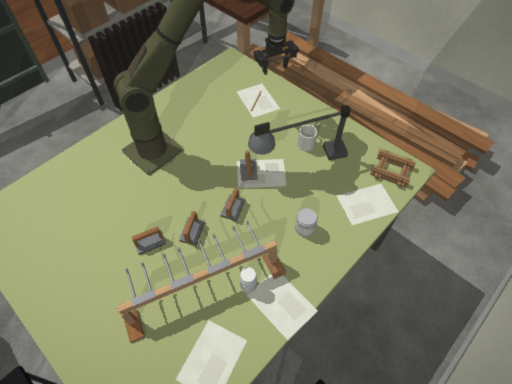

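View pics/t0.png

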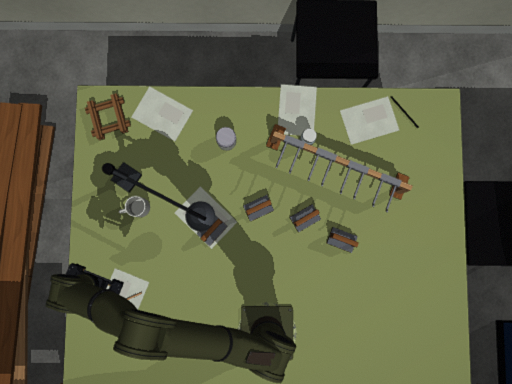

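The scene view shows four sanders: one partly under the lamp on the sheet (248,168), three more at (232,206), (192,228), (148,240). The rail is ahead of them (200,275). The top view matches, with sanders at (212,230), (258,206), (304,215), (342,239).

```bash
python3 - <<'E'
from h import *
out={}
for n,f in(('top','t0'),('scene','s0')):
    z=np.load(f'/tmp/{f}.npz');p,d=z['p'],z['d'];c,T=cam(n);W=cloud(d,c,T)
    print(n,'table z',np.nanmedian(W[(abs(W[...,2])<.03)][:,2]))
    h=cv2.cvtColor(p,cv2.COLOR_RGB2HSV)
    # components by height bands
    for lo,hi in((.058,.09),(.09,.12),(.12,.16),(.17,.32)):
        m=((W[...,2]>lo)&(W[...,2]<hi)&(W[...,0]>.25)&(W[...,0]<1.1)).astype(np.uint8)
        k,l,s,ce=cv2.connectedComponentsWithStats(m)
        for i in range(1,k):
            if s[i,4]<25: continue
            q=W[l==i]; (cx,cy),(w,hh),a=cv2.minAreaRect(q[:,:2].astype(np.float32))
            print(lo,hi,'px',ce[i].round(0),s[i,4],'xyz med',np.median(q,0).round(3),'rect',np.round([cx,cy,w,hh,a],3),'rgb',p[l==i].mean(0).round())
E
```

```text
top table z -7.965671827081522e-05
0.058 0.09 px [306. 140.] 35 xyz med [ 0.755 -0.14   0.08 ] rect [ 7.5900e-01 -1.5200e-01  5.8000e-02  3.0000e-02  6.4777e+01] rgb [ 97. 102.  99.]
0.058 0.09 px [226. 144.] 64 xyz med [0.737 0.161 0.08 ] rect [0.743 0.169 0.036 0.076 1.023] rgb [106. 105. 108.]
0.058 0.09 px [128. 206.] 81 xyz med [0.481 0.549 0.078] rect [4.9200e-01 5.4400e-01 7.1000e-02 7.9000e-02 8.3222e+01] rgb [124. 126. 120.]
0.058 0.09 px [143. 208.] 47 xyz med [0.482 0.484 0.08 ] rect [4.8100e-01 4.8900e-01 2.3000e-02 6.9000e-02 7.8472e+01] rgb [121. 122. 118.]
0.058 0.09 px [258. 207.] 136 xyz med [0.49  0.038 0.075] rect [4.9100e-01 3.7000e-02 2.0000e-02 1.0400e-01 2.5595e+01] rgb [106.  70.  41.]
0.058 0.09 px [307. 217.] 137 xyz med [ 0.453 -0.152  0.075] rect [ 4.5100e-01 -1.5200e-01  2.0000e-02  1.0400e-01  3.0524e+01] rgb [106.  69.  41.]
0.058 0.09 px [211. 230.] 141 xyz med [0.399 0.223 0.076] rect [3.9900e-01 2.2300e-01 2.0000e-02 1.0200e-01 4.8512e+01] rgb [71. 47. 28.]
0.058 0.09 px [345. 240.] 148 xyz med [ 0.366 -0.299  0.075] rect [ 3.6700e-01 -2.9900e-01  1.
[... 2623 characters left out ...]
3.0000e-03  6.9035e+01] rgb [131. 116.  84.]
0.09 0.12 px [127. 313.] 58 xyz med [ 0.58  -0.527  0.111] rect [ 5.8300e-01 -5.1300e-01  6.5000e-02  1.1000e-02  7.5242e+01] rgb [116.  95.  70.]
0.12 0.16 px [339. 131.] 39 xyz med [0.614 0.564 0.139] rect [6.1400e-01 5.6800e-01 2.4000e-02 1.5000e-02 4.2181e+01] rgb [57. 58. 50.]
0.12 0.16 px [194. 272.] 2086 xyz med [ 0.643 -0.291  0.144] rect [ 0.615 -0.259  0.561  0.137 68.741] rgb [152. 141. 125.]
0.17 0.32 px [290.  56.] 34 xyz med [0.266 0.625 0.315] rect [2.610e-01 6.250e-01 5.900e-02 2.100e-02 4.925e+01] rgb [59. 54. 46.]
0.17 0.32 px [285. 131.] 1067 xyz med [0.482 0.259 0.25 ] rect [ 0.537  0.387  0.433  0.085 61.354] rgb [73. 75. 68.]
```

```bash
python3 - <<'E'
from h import *
st=r.get_state(); print(R.from_quat(st['eef_rot']).as_matrix().round(3))
for n,f in(('top','t0'),('scene','s0')):
    z=np.load(f'/tmp/{f}.npz');p,d=z['p'],z['d'];c,T=cam(n);W=cloud(d,c,T)
    def rect(m,t):
        q=W[m]
        if len(q)<3: print(t,len(q));return
        (a,b),(w,h),an=cv2.minAreaRect(q[:,:2].astype(np.float32)); print(n,t,len(q),np.round([a,b,w,h,an],3),'z',np.nanpercentile(q[:,2],[5,50,95]).round(3))
    near=(W[...,0]>.35)&(W[...,0]<.9)&(W[...,1]>.1)&(W[...,1]<.5)
    rect(near&(W[...,2]>.28)&(W[...,2]<.32),'fin')
    rect(near&(W[...,2]>.185)&(W[...,2]<.243),'shade')
    post=(W[...,1]>.5)&(W[...,1]<.63)&(W[...,0]>.55)&(W[...,0]<.7)
    for lo,hi in((.03,.23),(.25,.4)): rect(post&(W[...,2]>lo)&(W[...,2]<hi),'post%g'%lo)
    arm=(W[...,1]>.3)&(W[...,1]<.53)&(W[...,0]>.4)&(W[...,0]<.7)&(W[...,2]>.2)&(W[...,2]<.27)
    rect(arm,'arm')
    hs=cv2.cvtColor(p,cv2.COLOR_RGB2HSV)
    rail=(W[...,2]>.138)&(W[...,2]<.16)&(W[...,1]<.05)&(W[...,0]>.35)
    wood=rail&(hs[...,1]>90); rect(wood,'beam')
    rect(rail,'railall')
E
```

```text
[[-0.     0.353  0.936]
 [-0.002  0.936 -0.353]
 [-1.    -0.002  0.   ]]
top fin 71 [4.4800e-01 2.5200e-01 5.9000e-02 1.2000e-02 6.4123e+01] z [0.296 0.301 0.308]
top shade 377 [ 0.45   0.253  0.109  0.107 24.342] z [0.199 0.226 0.241]
top post0.03 211 [ 0.608  0.571  0.091  0.088 58.695] z [0.03  0.034 0.155]
top post0.25 178 [5.90e-01 5.48e-01 1.02e-01 3.90e-02 5.15e+01] z [0.252 0.265 0.274]
top arm 292 [5.2600e-01 4.1000e-01 2.7100e-01 3.5000e-02 5.8089e+01] z [0.247 0.255 0.262]
top beam 329 [ 6.6500e-01 -2.7600e-01  5.5800e-01  2.2000e-02  6.8458e+01] z [0.14  0.146 0.152]
top railall 1181 [ 0.616 -0.256  0.558  0.134 68.451] z [0.139 0.145 0.153]
scene fin 97 [4.4700e-01 2.4900e-01 5.8000e-02 1.9000e-02 6.2765e+01] z [0.283 0.297 0.304]
scene shade 364 [ 0.46   0.236  0.103  0.076 45.286] z [0.194 0.222 0.241]
scene post0.03 276 [ 0.61   0.569  0.088  0.086 59.151] z [0.031 0.083 0.212]
scene post0.25 119 [5.9200e-01 5.4800e-01 9.8000e-02 3.8000e-02 5.1746e+01] z [0.252 0.265 0.272]
scene arm 217 [5.320e-01 4.180e-01 2.570e-01 1.700e-02 6.355e+01] z [0.247 0.254 0.259]
scene beam 425 [ 6.6700e-01 -2.7800e-01  5.5600e-01  2.2000e-02  6.8493e+01] z [0.14  0.145 0.149]
scene railall 1558 [ 0.616 -0.258  0.557  0.137 68.741] z [0.139 0.146 0.151]
```

Emit:
arm_command:
  plan:
    - [0.088,-0.05,0,0,0]
    - [0.088,-0.05,0,0,0]
    - [0.088,0,-0.029,0.0413,0]
    - [0.088,0,-0.029,0.0413,0]
    - [0.088,0,-0.029,0.0413,0]
    - [0.088,0,-0.029,0.0413,0]
    - [0.088,0,-0.029,0.0413,0]
    - [0.088,0,-0.029,0.0413,0]
    - [0.088,0,-0.029,0.0413,0]
    - [0.088,0,-0.029,0.0413,0]
    - [0.088,0,0,0,0]

```text
clock: 1.48
tool_pos: [0.4502, 0.2463, 0.3382]
eef_rot: [0.129, 0.695, -0.131, 0.695]
contact_force: [0.4, 1.2, -0.7]
opening: 1.001
```

Emit:
arm_command:
  plan:
    - [0.088,0,0,0,0.1672]
    - [0.088,0,0,0,0.1672]
    - [0.088,0,0,0,0.1672]
    - [0.088,0,0,0,0.1672]
    - [0.088,0,0,0,0.1672]
    - [0.088,0,0,0,0.1672]
    - [0.088,0,0,0,0.1672]
    - [0.088,0,0,0,0.1672]
    - [0.088,0,0,0,0.1672]
    - [0.088,0,0,0,0.1672]
    - [0.088,0,0,0,0]

```text
clock: 2.85
tool_pos: [0.447, 0.2522, 0.3384]
eef_rot: [-0.6, -0.373, 0.601, -0.373]
contact_force: [-0.3, 0.3, -0.3]
opening: 0.995
```

```bash
cat >> h.py <<'E'
def yaw():
    M=R.from_quat(r.get_state()['eef_rot']).as_matrix(); return np.arctan2(M[1,1],M[0,1])
def goto(x,y,z=None,deg=None,p0=None):
    s=r.get_state(); t=s['tool_pos']; ps=yaw()
    e=np.array([x-t[0],y-t[1]])
    print('t',round(s['clock'],2),'pos',t.round(4),'yaw',round(np.degrees(ps),2),'open',round(s['opening']*.0881,4),'F',s['contact_force'].round(1))
    roll=0
    if deg is not None:
        roll=ps-np.radians(deg); roll=(roll+np.pi/2)%np.pi-np.pi/2
    def tf(p): return np.array([e@[np.cos(p),np.sin(p)], e@[np.sin(p),-np.cos(p)]])
    print('shift now (y,z):',tf(ps).round(4),' roll',round(roll,4),' shift after roll',tf(ps-roll).round(4), 'dx',None if z is None else round(t[2]-z,4))
E
python3 - <<'E'
from h import *
goto(.447,.25,.265,-26.5); p,d=save('wrist','w1')
E
```

```text
t 2.85 pos [0.447  0.2522 0.3384] yaw -26.26 open 0.0877 F [-0.3  0.3 -0.3]
shift now (y,z): [0.001  0.0019]  roll 0.0041  shift after roll [0.001  0.0019] dx 0.0734
```

View pics/w1.png

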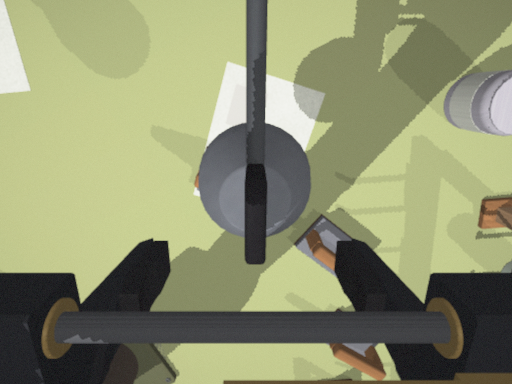

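The fin (column 255) lies midway between the fingers and is aligned with them. I'll descend and grip.

Emit:
arm_command:
  plan:
    - [0.088,0.025,0,0,0]
    - [0.088,0.025,0,0,0]
    - [0.088,0.022,0,0,0]
    - [0.0,0,0,0,0]
    - [0.0,0,0,0,0]
    - [0.0,0,0,0,0]
    - [0.0,0,0,0,0]
  force: 25

```text
clock: 3.78
tool_pos: [0.4482, 0.2513, 0.2674]
eef_rot: [0.602, 0.372, -0.601, 0.372]
contact_force: [0.4, 0.2, -0.9]
opening: 0.57
```

Emit:
arm_command:
  plan:
    - [0.0,0,0,0,0]
    - [0.0,0,0,0,0]
    - [0.0,0,0,0,0]
    - [0.0,0,0,0,0]
    - [0.0,0,0,0,0]

```text
clock: 4.4
tool_pos: [0.448, 0.251, 0.2667]
eef_rot: [0.601, 0.372, -0.601, 0.372]
contact_force: [0.5, -0.9, 0.2]
opening: 0.157
```

Emit:
arm_command:
  plan:
    - [0.0,0,0.018,-0.0004,-0.05]
    - [0.0,0,0.018,-0.0004,-0.05]
    - [0.0,0,0.018,-0.0005,-0.05]
    - [0.0,0,0.018,-0.0004,-0.05]

```text
clock: 4.9
tool_pos: [0.5146, 0.2253, 0.2667]
eef_rot: [-0.56, -0.431, 0.561, -0.43]
contact_force: [-2.4, 1.3, 1.8]
opening: 0.153
```

Emit:
arm_command:
  plan:
    - [0.0,0,0.018,-0.0004,-0.05]
    - [0.0,0,0.018,-0.0005,-0.05]
    - [0.0,0,0.018,-0.0005,-0.05]
    - [0.0,0,0.018,-0.0004,-0.05]
    - [0.0,0,0.018,-0.0004,-0.05]
    - [0.0,0,0.018,-0.0005,-0.05]
    - [0.0,0,0.018,-0.0004,-0.05]
    - [0.0,0,0.018,-0.0004,-0.05]
    - [0.0,0,0,0,0]
    - [0.0,0,0,0,0]

```text
clock: 6.15
tool_pos: [0.6584, 0.2154, 0.2668]
eef_rot: [0.465, 0.532, -0.465, 0.534]
contact_force: [2.9, -3.1, 1.5]
opening: 0.153
```

Emit:
arm_command:
  plan:
    - [0.05,0,0,0,0]
    - [0.05,0,0,0,0]
    - [0.05,0,0,0,0]
    - [0.05,-0.035,0,0,0]
    - [0.05,-0.035,0,0,0]
    - [0.05,0,0,0,0]

```text
clock: 6.9
tool_pos: [0.6593, 0.2173, 0.34]
eef_rot: [0.466, 0.532, -0.462, 0.534]
contact_force: [-0.3, 0.4, 0.3]
opening: 0.563
```

```bash
cat > look.py <<'E'
import sys
from h import *
tag=sys.argv[1]
for n in('top','scene'):
    p,d=save(n,n[0]+tag);c,T=cam(n);W=cloud(d,c,T)
    h=cv2.cvtColor(p,cv2.COLOR_RGB2HSV)
    m=((W[...,2]>.058)&(W[...,2]<.088)&(W[...,0]>.2)&(W[...,0]<.62)&(W[...,1]<.45)&(h[...,1]>95)).astype(np.uint8)
    k,l,s,ce=cv2.connectedComponentsWithStats(m)
    for i in range(1,k):
        if s[i,4]<40: continue
        q=W[l==i]; (a,b),(w,hh),an=cv2.minAreaRect(q[:,:2].astype(np.float32))
        long=an if w>hh else an+90
        print(n,ce[i].round(),s[i,4],'bar centre',round(a,4),round(b,4),'size',round(w,3),round(hh,3),'jaw deg',round(long-90,1),'z',np.median(q[:,2]).round(3))
    # hung bars
    m=((W[...,2]>.15)&(W[...,2]<.17)&(W[...,0]>.4)&(W[...,1]<.1)&(h[...,1]>95)).astype(np.uint8)
    k,l,s,ce=cv2.connectedComponentsWithStats(m)
    for i in range(1,k):
        if s[i,4]<30: continue
        q=W[l==i]; (a,b),(w,hh),an=cv2.minAreaRect(q[:,:2].astype(np.float32))
        g=np.array([a,b])-[.6567,-.2733]; yr=np.array([.3665,.9304]);xr=np.array([.9304,-.3665])
        print(n,'hung?',s[i,4],'rail x,y',(g@xr).round(4),(g@yr).round(4),'size',round(w,3),round(hh,3),'z top',np.median(q[:,2]).round(4))
E
python3 look.py 2; python3 -c "
from h import *
goto(.3995,.2215,.2,48.7)"
```

```text
top [258. 207.] 125 bar centre 0.4904 0.0374 size 0.019 0.103 jaw deg 25.8 z 0.076
top [307. 217.] 127 bar centre 0.4517 -0.1518 size 0.018 0.103 jaw deg 31.0 z 0.075
top [205. 235.] 48 bar centre 0.3772 0.2434 size 0.02 0.042 jaw deg 44.6 z 0.076
top [345. 240.] 138 bar centre 0.367 -0.2992 size 0.103 0.02 jaw deg -21.0 z 0.075
scene [248. 160.] 87 bar centre 0.4037 0.2165 size 0.018 0.108 jaw deg 48.7 z 0.075
scene [232. 199.] 118 bar centre 0.4924 0.0352 size 0.019 0.103 jaw deg 26.1 z 0.075
scene [190. 223.] 135 bar centre 0.4539 -0.1537 size 0.021 0.103 jaw deg 32.2 z 0.075
scene [145. 234.] 163 bar centre 0.3673 -0.3015 size 0.102 0.023 jaw deg -20.3 z 0.074
t 7.0 pos [0.6574 0.2167 0.3363] yaw 7.92 open 0.0501 F [-0.5  0.8 -0.6]
shift now (y,z): [-0.2548 -0.0403]  roll -0.7117  shift after roll [-0.1667 -0.1969] dx 0.1363
```

View pics/t2.png

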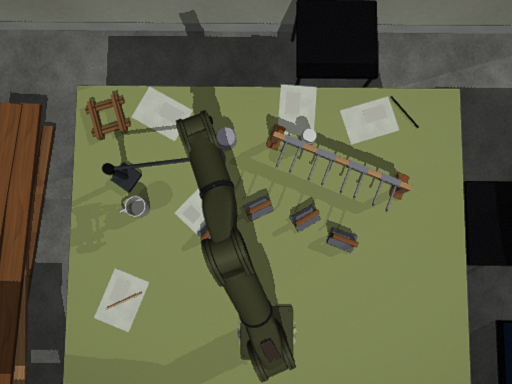

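Emit:
arm_command:
  plan:
    - [0.07,0,-0.051,-0.008,0]
    - [0.07,0,-0.051,-0.008,0]
    - [0.07,0,-0.051,-0.008,0]
    - [0.07,0,-0.051,-0.008,0]
    - [0.07,0,-0.051,-0.008,0]
    - [0.07,0.04,0,0,-0.178]
    - [0.07,0.04,0,0,-0.178]
    - [0.07,0.04,0,0,-0.178]
    - [0.07,0.03,0,0,-0.178]
    - [0.07,0,0,0,0]
    - [0.07,0,0,0,0]

```text
clock: 8.38
tool_pos: [0.3998, 0.2211, 0.1871]
eef_rot: [0.25, 0.661, -0.25, 0.661]
contact_force: [0.0, -0.4, -0.2]
opening: 0.796
```

```bash
python3 - <<'E'
from h import *
goto(.3995,.2215,.047,48.7); c,T=cam('wrist');p,d=save('wrist','w3');W=cloud(d,c,T)
h=cv2.cvtColor(p,cv2.COLOR_RGB2HSV)
m=(W[...,2]>.058)&(W[...,2]<.085)&(h[...,1]>95)
k,l,s,ce=cv2.connectedComponentsWithStats(m.astype(np.uint8))
for i in range(1,k):
    if s[i,4]>100:
        q=W[l==i];print(ce[i],cv2.minAreaRect(q[:,:2].astype(np.float32)))
E
```

```text
t 8.38 pos [0.3998 0.2211 0.1871] yaw 48.53 open 0.0701 F [ 0.  -0.4 -0.2]
shift now (y,z): [ 0.     -0.0005]  roll -0.0029  shift after roll [ 0.0001 -0.0005] dx 0.1401
[253.93724531 183.79217604] ((0.3985036611557007, 0.2249792516231537), (0.019022880122065544, 0.10214323550462723), 48.29124069213867)
[177.77033493 363.21291866] ((0.4928920567035675, 0.03306729346513748), (0.020136291161179543, 0.07230725139379501), 25.375303268432617)
```

View pics/w3.png

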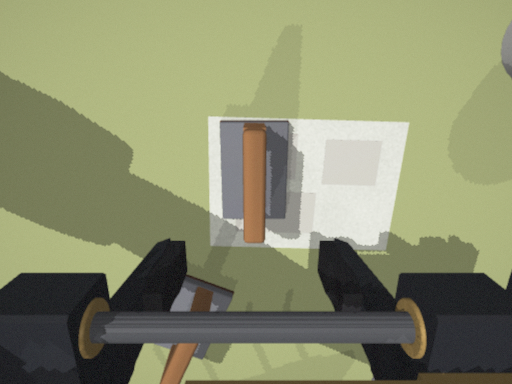

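The sander bar (column 254) is centred between the fingers and parallel to the pads. I'll descend and close.

Emit:
arm_command:
  plan:
    - [0.07,0.04,0,-0.002,0]
    - [0.07,0.04,0,0,0]
    - [0.07,0.03,0,0,0]
    - [0.07,0.029,0,0,0]
    - [0.0,0,0,0,0]
    - [0.0,0,0,0,0]
    - [0.0,0,0,0,0]
    - [0.0,0,0,0,0]
    - [0.0,0,0,0,0]
    - [0.0,0,0,0,0]
    - [0.0,0,0,0,0]
  force: 40

```text
clock: 9.8
tool_pos: [0.3994, 0.2235, 0.0481]
eef_rot: [0.25, 0.661, -0.248, 0.662]
contact_force: [2.1, 1.6, 5.9]
opening: 0.223
```

Emit:
arm_command:
  plan:
    - [0.0,-0.03,0,0,0]
    - [0.0,-0.05,0,0,0]
    - [0.0,-0.05,0,0,0]
    - [0.0,-0.03,0,0,0]
    - [0.0,0,0,0,0]

```text
clock: 10.42
tool_pos: [0.3984, 0.2221, 0.2087]
eef_rot: [0.25, 0.661, -0.249, 0.662]
contact_force: [-0.0, -0.1, -3.9]
opening: 0.219
```

```bash
python3 - <<'E'
from h import *
goto(.565,-.028,.185,-21.5); p,d=save('wrist','w4')
E
```

```text
t 10.43 pos [0.3984 0.2221 0.2087] yaw 48.66 open 0.0193 F [-0.  -0.1 -3.9]
shift now (y,z): [-0.0777  0.2902]  roll 1.2246  shift after roll [0.2466 0.1716] dx 0.0237
```

View pics/w4.png

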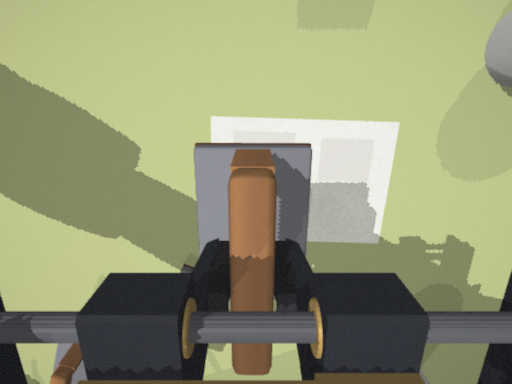

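Emit:
arm_command:
  plan:
    - [0.0,0,-0.013,0.0484,0]
    - [0.0,0,-0.013,0.0484,0]
    - [0.0,0,-0.013,0.0484,0]
    - [0.0,0,-0.013,0.0484,0]
    - [0.0,0,-0.013,0.0484,0]
    - [0.0,0,-0.013,0.0484,0]
    - [0.0,0,0,0,0]

```text
clock: 11.35
tool_pos: [0.5649, -0.0336, 0.2045]
eef_rot: [0.25, 0.662, -0.254, 0.66]
contact_force: [-0.9, 1.0, -3.2]
opening: 0.219
```

Emit:
arm_command:
  plan:
    - [0.0,0,0,0,0.175]
    - [0.0,0,0,0,0.175]
    - [0.0,0,0,0,0.175]
    - [0.0,0,0,0,0.175]
    - [0.0,0,0,0,0.175]
    - [0.0,0,0,0,0.175]
    - [0.0,0.02,0,0,0.175]
    - [0.0,0.02,0,0,0]
    - [0.0,0,0,0,0]
    - [0.0,0,0,0,0]

```text
clock: 12.6
tool_pos: [0.5644, -0.0274, 0.1671]
eef_rot: [-0.584, -0.399, 0.585, -0.398]
contact_force: [0.7, 0.4, -3.6]
opening: 0.227
```

```bash
cat > held.py <<'E'
import sys
from h import *
goto(float(sys.argv[1]),float(sys.argv[2]),.155,-21.5)
s=r.get_state(); M=R.from_quat(s['eef_rot']).as_matrix(); c,T=cam('wrist',s); p,d=save('wrist',sys.argv[3]); W=cloud(d,c,T)
Q=(W-s['tool_pos'])@M; h=cv2.cvtColor(p,cv2.COLOR_RGB2HSV)
m=(h[...,1]>90)&(abs(Q[...,1])<.03)&(Q[...,0]>-.045)&(Q[...,0]<0)&(abs(Q[...,2])<.08)
q=Q[m]; print(len(q),'tool x pct',np.percentile(q[:,0],[2,50,98]).round(4),'y',np.percentile(q[:,1],[1,99]).round(4),'z range',np.percentile(q[:,2],[0.5,99.5]).round(4))
E
python3 held.py .565 -.028 w5
```

```text
t 12.6 pos [ 0.5644 -0.0274  0.1671] yaw -21.45 open 0.02 F [ 0.7  0.4 -3.6]
shift now (y,z): [0.0008 0.0004]  roll 0.0009  shift after roll [0.0008 0.0004] dx 0.0121
7836 tool x pct [-0.0284 -0.0271 -0.0081] y [-0.0113  0.0079] z range [-0.0518  0.0491]
```

View pics/w5.png

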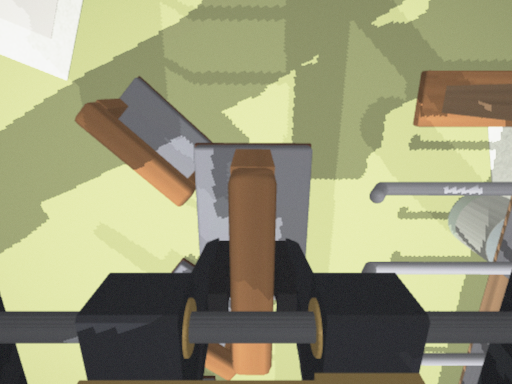

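```bash
python3 - <<'E'
from h import *
s=r.get_state(); M=R.from_quat(s['eef_rot']).as_matrix(); c,T=cam('wrist',s); z=np.load('/tmp/w5.npz'); W=cloud(z['d'],c,T); Q=(W-s['tool_pos'])@M
for rows in((180,205),(255,282)):
    for cols in((372,392),(430,445),(480,495)):
        q=Q[rows[0]:rows[1],cols[0]:cols[1]].reshape(-1,3); w=W[rows[0]:rows[1],cols[0]:cols[1]].reshape(-1,3)
        k=(w[:,2]>.125)&(w[:,2]<.165); print(rows,cols,k.sum(),'tool y,z',np.nanmedian(q[k][:,1:],0).round(4),'z range',np.nanpercentile(q[k][:,2],[3,97]).round(4),'height',np.nanpercentile(w[k][:,2],[5,97]).round(3))
E
```

```text
(180, 205) (372, 392) 338 tool y,z [ 0.0697 -0.0309] z range [-0.0327 -0.0258] height [0.137 0.154]
(180, 205) (430, 445) 206 tool y,z [ 0.1067 -0.0298] z range [-0.0326 -0.0254] height [0.136 0.141]
(180, 205) (480, 495) 195 tool y,z [ 0.136  -0.0296] z range [-0.0324 -0.0253] height [0.137 0.141]
(255, 282) (372, 392) 219 tool y,z [0.0815 0.0228] z range [0.021  0.0262] height [0.136 0.143]
(255, 282) (430, 445) 195 tool y,z [0.1169 0.0235] z range [0.0211 0.0281] height [0.136 0.141]
(255, 282) (480, 495) 194 tool y,z [0.1489 0.0233] z range [0.0212 0.0279] height [0.135 0.141]
```

Emit:
arm_command:
  plan:
    - [0.0,0.011,0,-0.0015,0]
    - [0.0,0,0,0,0]
    - [0.0,0,0.023,0,0]
    - [0.0,0,0.023,0,0]
    - [0.0,0,0.023,0,0]
    - [0.0,0,0.023,0,0]
    - [0.0,0,0.02,0,0]
    - [0.0,0,0,0,0]
    - [0.0,0,0,0,0]

```text
clock: 13.78
tool_pos: [0.6686, -0.067, 0.1563]
eef_rot: [-0.584, -0.399, 0.585, -0.398]
contact_force: [0.5, 0.9, -4.0]
opening: 0.22
```

```bash
python3 - <<'E'
from h import *
goto(.672,-.070,.131,-21.5); save('wrist','w6')
E
```

```text
t 13.78 pos [ 0.6686 -0.067   0.1563] yaw -21.48 open 0.0194 F [ 0.5  0.9 -4. ]
shift now (y,z): [0.0043 0.0016]  roll 0.0004  shift after roll [0.0043 0.0016] dx 0.0253
```

View pics/w6.png

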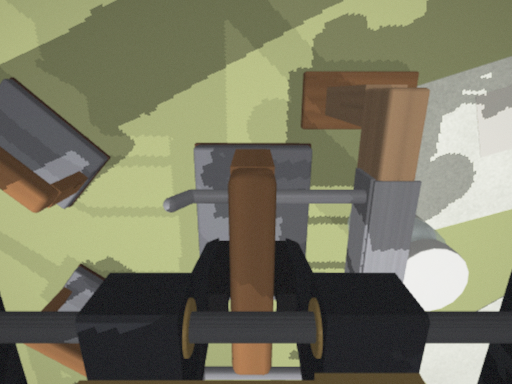

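The prong at row 197 passes under the bar and over the pad, with its tip at (175,205) beyond the bar. I'll lower and release.

Emit:
arm_command:
  plan:
    - [0.0,0.013,0,0,0]
    - [0.0,0.012,0,0,0]
    - [0.0,0,0,0,0]
    - [0.04,0,0,0,0]
    - [0.04,0,0,0,0]
    - [0.04,0,0,0,0]
    - [0.04,-0.03,0,0,0]
    - [0.04,-0.05,0,0,0]
    - [0.04,-0.05,0,0,0]
    - [0.07,0,0,0,0]

```text
clock: 15.08
tool_pos: [0.6727, -0.0681, 0.2666]
eef_rot: [0.587, 0.396, -0.582, 0.4]
contact_force: [1.0, 0.4, -0.7]
opening: 0.544
```

```bash
python3 look.py 7; python3 -c "
from h import *
goto(.4912,.0367,.2,25.7)"
```

```text
top [258. 207.] 125 bar centre 0.4905 0.0376 size 0.019 0.103 jaw deg 25.7 z 0.076
top [310. 215.] 89 bar centre 0.4584 -0.1625 size 0.019 0.076 jaw deg 30.9 z 0.074
top [345. 240.] 138 bar centre 0.3667 -0.3002 size 0.105 0.02 jaw deg -21.5 z 0.075
scene [229. 206.] 47 bar centre 0.5067 0.004 size 0.019 0.036 jaw deg 28.6 z 0.074
scene [190. 223.] 134 bar centre 0.4522 -0.1544 size 0.022 0.108 jaw deg 30.0 z 0.074
scene [145. 234.] 165 bar centre 0.3657 -0.3007 size 0.102 0.026 jaw deg -21.1 z 0.075
scene hung? 125 rail x,y -0.0641 0.1924 size 0.101 0.021 z top 0.1584
t 15.18 pos [ 0.6697 -0.0674  0.2618] yaw -21.48 open 0.056 F [-0.4  0.  -0.9]
shift now (y,z): [-0.2042 -0.0315]  roll -0.8235  shift after roll [-0.1157 -0.1712] dx 0.0618
```

View pics/s7.png

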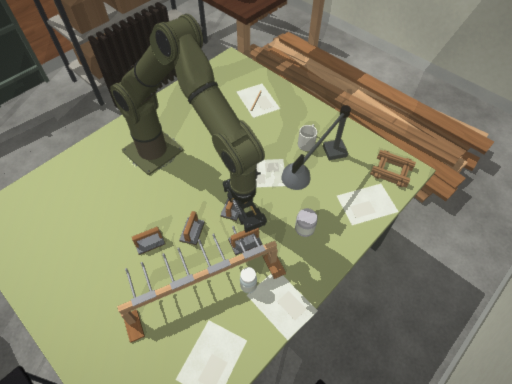

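The first sander hangs on hook 0, 3 mm off its centre. The next is sander A at (0.491, 0.037).

Emit:
arm_command:
  plan:
    - [0.07,0,-0.051,-0.0079,0]
    - [0.07,0,-0.051,-0.0079,0]
    - [0.07,0,-0.051,-0.0079,0]
    - [0.07,0,-0.051,-0.0079,0]
    - [0.07,0.02,0,0,-0.165]
    - [0.07,0.02,0,0,-0.165]
    - [0.07,0.02,0,0,-0.165]
    - [0.07,0.02,0,0,-0.165]
    - [0.07,0,0,0,-0.165]
    - [0.07,0,0,0,0]
    - [0.07,0,0,0,0]

```text
clock: 16.55
tool_pos: [0.4911, 0.0366, 0.1813]
eef_rot: [0.376, 0.599, -0.377, 0.598]
contact_force: [-1.0, 0.4, 0.0]
opening: 0.793
```

```bash
cat > pre.py <<'E'
import sys
from h import *
x,y,a=map(float,sys.argv[1:4]); goto(x,y,.047,a)
s=r.get_state(); M=R.from_quat(s['eef_rot']).as_matrix(); c,T=cam('wrist',s);p,d=save('wrist',sys.argv[4]);W=cloud(d,c,T)
h=cv2.cvtColor(p,cv2.COLOR_RGB2HSV)
m=(W[...,2]>.058)&(W[...,2]<.085)&(h[...,1]>95)
k,l,st,ce=cv2.connectedComponentsWithStats(m.astype(np.uint8))
for i in range(1,k):
    if st[i,4]>150:
        q=W[l==i];(a,b),wh,an=cv2.minAreaRect(q[:,:2].astype(np.float32)); an=an-90 if wh[0]>wh[1] else an
        e=(np.array([a,b,0])-s['tool_pos'])@M
        print(ce[i].round(),round(a,4),round(b,4),np.round(wh,3),'jaw',round(an,1),'off tool y,z',e[1:].round(4))
E
python3 pre.py .4912 .0367 25.7 w8
```

```text
t 16.55 pos [0.4911 0.0366 0.1813] yaw 25.62 open 0.0699 F [-1.   0.4  0. ]
shift now (y,z): [ 0.0001 -0.0001]  roll -0.0013  shift after roll [ 0.0001 -0.0001] dx 0.1343
[253. 187.] 0.4902 0.0394 [0.019 0.103] jaw 25.1 off tool y,z [ 0.0005 -0.0028]
[147. 360.] 0.4664 -0.1751 [0.019 0.044] jaw 30.8 off tool y,z [-0.1137  0.1803]
```

View pics/w8.png

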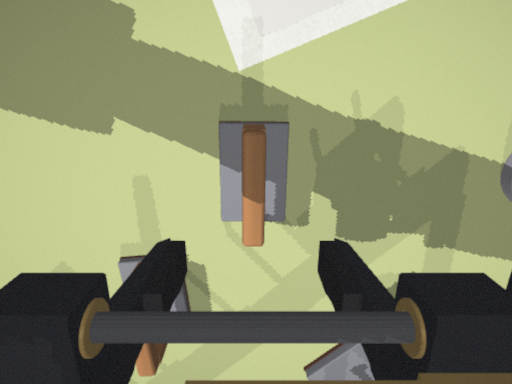

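The bar (column 253) is centred again. The wrist offset was about -0.0015 last time, so I'll apply that in z.

Emit:
arm_command:
  plan:
    - [0.07,0.04,0,-0.0015,0]
    - [0.07,0.04,0,0,0]
    - [0.07,0.03,0,0,0]
    - [0.07,0.024,0,0,0]
    - [0.0,0,0,0,0]
    - [0.0,0,0,0,0]
    - [0.0,0,0,0,0]
    - [0.0,0,0,0,0]
    - [0.0,0,0,0,0]
    - [0.0,0,0,0,0]
    - [0.0,0,0,0,0]

```text
clock: 17.98
tool_pos: [0.4914, 0.0382, 0.048]
eef_rot: [0.376, 0.599, -0.376, 0.599]
contact_force: [0.5, 1.4, 3.0]
opening: 0.221
```

Emit:
arm_command:
  plan:
    - [0.0,-0.03,0,0,0]
    - [0.0,-0.05,0,0,0]
    - [0.0,-0.04,0,0,0]
    - [0.0,-0.02,0,0,0]
    - [0.0,0,0,0,0]
    - [0.0,0,0,0,0]

```text
clock: 18.73
tool_pos: [0.4898, 0.0378, 0.1866]
eef_rot: [0.375, 0.6, -0.376, 0.598]
contact_force: [-0.7, 0.4, -3.2]
opening: 0.223
```

```bash
python3 -c "
from h import *
goto(.518,-.149,.185,-21.5)"
```

```text
t 18.73 pos [0.4898 0.0378 0.1866] yaw 25.78 open 0.0196 F [-0.7  0.4 -3.2]
shift now (y,z): [-0.0559  0.1805]  roll 0.8253  shift after roll [0.0947 0.1635] dx 0.0016
```

Emit:
arm_command:
  plan:
    - [0.0,-0.035,0,0,0]
    - [0.0,0,-0.014,0.0451,0]
    - [0.0,0,-0.014,0.0451,0]
    - [0.0,0,-0.014,0.0451,0]
    - [0.0,0,-0.014,0.0451,0]
    - [0.0,0,0,0,0.165]
    - [0.0,0,0,0,0.165]
    - [0.0,0,0,0,0.165]
    - [0.0,0,0,0,0.165]
    - [0.0,0,0,0,0.165]
    - [0.0,0.03,0,0,0]
    - [0.0,0.025,0,0,0]

```text
clock: 20.23
tool_pos: [0.5177, -0.1483, 0.1652]
eef_rot: [-0.583, -0.399, 0.585, -0.397]
contact_force: [0.5, 0.3, -2.7]
opening: 0.221
```

Emit:
arm_command:
  plan:
    - [0.0,0,0,0,0]
    - [0.0,0,0,0,0]

```text
clock: 20.48
tool_pos: [0.5189, -0.1488, 0.1675]
eef_rot: [-0.584, -0.398, 0.585, -0.398]
contact_force: [0.3, 0.3, -3.2]
opening: 0.219
```

```bash
python3 held.py .518 -.149 w9
```

```text
t 20.48 pos [ 0.5189 -0.1488  0.1675] yaw -21.49 open 0.0193 F [ 0.3  0.3 -3.2]
shift now (y,z): [-0.0008  0.0005]  roll 0.0003  shift after roll [-0.0008  0.0005] dx 0.0125
7843 tool x pct [-0.0284 -0.0271 -0.0078] y [-0.0112  0.008 ] z range [-0.052  0.049]
```

View pics/w9.png

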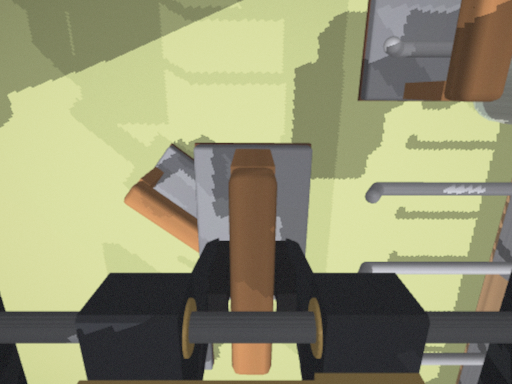

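The prongs are at rows 190 and 268, the same geometry as before, so I'll use the same insertion.

Emit:
arm_command:
  plan:
    - [0.0,0.0115,0,-0.002,0]
    - [0.0,0,0,0,0]
    - [0.0,0,0.023,0,0]
    - [0.0,0,0.023,0,0]
    - [0.0,0,0.023,0,0]
    - [0.0,0,0.023,0,0]
    - [0.0,0,0.02,0,0]
    - [0.0,0,0,0,0]
    - [0.0,0,0,0,0]

```text
clock: 21.65
tool_pos: [0.6227, -0.1875, 0.1559]
eef_rot: [-0.584, -0.399, 0.585, -0.398]
contact_force: [-0.3, -0.5, -3.3]
opening: 0.223
```

```bash
python3 - <<'E'
from h import *
goto(.625,-.191,.131,-21.5); save('wrist','w10')
E
```

```text
t 21.65 pos [ 0.6227 -0.1875  0.1559] yaw -21.48 open 0.0196 F [-0.3 -0.5 -3.3]
shift now (y,z): [0.0034 0.0024]  roll 0.0004  shift after roll [0.0034 0.0024] dx 0.0249
```

View pics/w10.png

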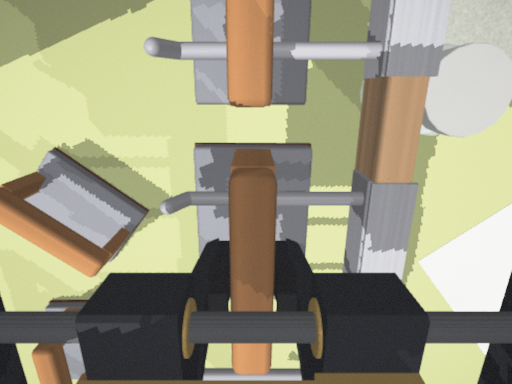

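The prong (row 198) is under the bar again, and the first sander hangs properly at the top of the view. I'll lower and release.

Emit:
arm_command:
  plan:
    - [0.0,0.013,0,0,0]
    - [0.0,0.012,0,0,0]
    - [0.0,0,0,0,0]
    - [0.04,0,0,0,0]
    - [0.04,0,0,0,0]
    - [0.04,0,0,0,0]
    - [0.04,-0.03,0,0,0]
    - [0.04,-0.05,0,0,0]
    - [0.04,-0.05,0,0,0]
    - [0.07,0,0,0,0]

```text
clock: 22.95
tool_pos: [0.6265, -0.189, 0.2658]
eef_rot: [0.587, 0.395, -0.582, 0.401]
contact_force: [-0.2, 0.3, -0.1]
opening: 0.543
```

```bash
python3 look.py 11; python3 -c "
from h import *
goto(.4525,-.1530,.18,30.5)"
```

```text
top [303. 219.] 86 bar centre 0.4457 -0.1421 size 0.018 0.081 jaw deg 30.4 z 0.074
top [348. 241.] 107 bar centre 0.3631 -0.3093 size 0.085 0.02 jaw deg -22.0 z 0.075
top hung? 145 rail x,y -0.066 0.1949 size 0.102 0.021 z top 0.1589
top hung? 46 rail x,y -0.0644 0.1019 size 0.031 0.02 z top 0.1609
scene [189. 226.] 100 bar centre 0.4594 -0.1646 size 0.02 0.079 jaw deg 32.4 z 0.075
scene [145. 234.] 165 bar centre 0.3683 -0.3018 size 0.102 0.024 jaw deg -20.8 z 0.075
scene hung? 161 rail x,y -0.0633 0.1932 size 0.103 0.023 z top 0.1592
scene hung? 110 rail x,y -0.0611 0.0634 size 0.1 0.019 z top 0.1586
t 23.05 pos [ 0.6238 -0.1879  0.2612] yaw -21.48 open 0.0555 F [-0.  -0.3 -0.7]
shift now (y,z): [-0.1721  0.0303]  roll -0.9073  shift after roll [-0.1299 -0.117 ] dx 0.0812
```

Emit:
arm_command:
  plan:
    - [0.07,0,-0.043,0.0076,0]
    - [0.07,0,-0.043,0.0076,0]
    - [0.07,0,-0.043,0.0076,0]
    - [0.07,0,-0.043,0.0076,0]
    - [0.07,0.02,0,0,-0.1815]
    - [0.07,0.02,0,0,-0.1815]
    - [0.07,0.02,0,0,-0.1815]
    - [0.07,0.02,0,0,-0.1815]
    - [0.07,0,0,0,-0.1815]
    - [0.07,0,0,0,0]
    - [0.07,0,0,0,0]

```text
clock: 24.42
tool_pos: [0.4523, -0.1531, 0.1807]
eef_rot: [0.352, 0.614, -0.352, 0.613]
contact_force: [-0.2, 0.5, 0.3]
opening: 0.795
```

```bash
python3 pre.py .4525 -.1530 30.5 w12
```

```text
t 24.43 pos [ 0.4523 -0.1531  0.1807] yaw 30.33 open 0.07 F [-0.2  0.5  0.3]
shift now (y,z): [ 0.0002 -0.    ]  roll -0.0029  shift after roll [ 0.0002 -0.    ] dx 0.1337
[253. 186.] 0.4508 -0.1497 [0.019 0.101] jaw 30.0 off tool y,z [ 0.0006 -0.0036]
[118. 257.] 0.3729 -0.2793 [0.064 0.019] jaw -20.6 off tool y,z [-0.1322  0.0689]
```

View pics/w12.png

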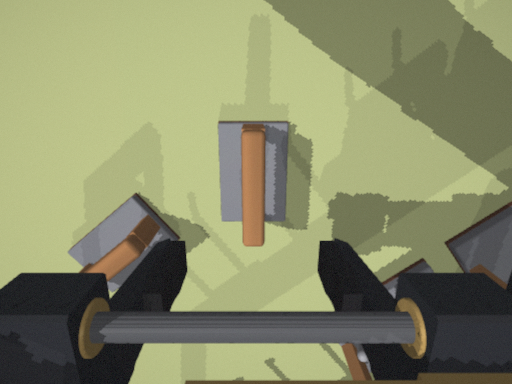

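The bar is centred at column 253, and the neighbouring sander is outside the fingers' path.

Emit:
arm_command:
  plan:
    - [0.07,0.04,0,-0.002,0]
    - [0.07,0.04,0,0,0]
    - [0.07,0.03,0,0,0]
    - [0.07,0.0235,0,0,0]
    - [0.0,0,0,0,0]
    - [0.0,0,0,0,0]
    - [0.0,0,0,0,0]
    - [0.0,0,0,0,0]
    - [0.0,0,0,0,0]
    - [0.0,0,0,0,0]
    - [0.0,0,0,0,0]

```text
clock: 25.85
tool_pos: [0.4523, -0.1514, 0.0479]
eef_rot: [0.351, 0.614, -0.351, 0.614]
contact_force: [0.3, 0.4, 4.0]
opening: 0.222
```

Emit:
arm_command:
  plan:
    - [0.0,-0.03,0,0,0]
    - [0.0,-0.05,0,0,0]
    - [0.0,-0.05,0,0,0]
    - [0.0,-0.04,0,0,0]
    - [0.0,0,0,0,0]
    - [0.0,0,0,0,0]

```text
clock: 26.6
tool_pos: [0.4503, -0.1514, 0.2164]
eef_rot: [0.351, 0.615, -0.351, 0.613]
contact_force: [0.2, -0.3, -3.4]
opening: 0.224
```

```bash
python3 -c "
from h import *
goto(.470,-.270,.185,-21.5)"
```

```text
t 26.6 pos [ 0.4503 -0.1514  0.2164] yaw 30.5 open 0.0197 F [ 0.2 -0.3 -3.4]
shift now (y,z): [-0.0432  0.1122]  roll 0.9076  shift after roll [0.0618 0.1031] dx 0.0314
```

Emit:
arm_command:
  plan:
    - [0.0,0,-0.0144,0.0374,0]
    - [0.0,0,-0.0144,0.0374,0]
    - [0.0,0,-0.0144,0.0374,0]
    - [0.0,0,0,0,0.1815]
    - [0.0,0,0,0,0.1815]
    - [0.0,0,0,0,0.1815]
    - [0.0,0,0,0,0.1815]
    - [0.0,0,0,0,0.1815]
    - [0.0,0.03,0,0,0]
    - [0.0,0.02,0,0,0]
    - [0.0,0,0,0,0]
    - [0.0,0,0,0,0]

```text
clock: 28.1
tool_pos: [0.4711, -0.27, 0.1671]
eef_rot: [-0.584, -0.398, 0.585, -0.398]
contact_force: [0.4, 0.3, -2.5]
opening: 0.219
```

```bash
python3 held.py .470 -.270 w13
```

```text
t 28.1 pos [ 0.4711 -0.27    0.1671] yaw -21.48 open 0.0193 F [ 0.4  0.3 -2.5]
shift now (y,z): [-0.0011  0.0004]  roll 0.0003  shift after roll [-0.0011  0.0004] dx 0.0121
7876 tool x pct [-0.0284 -0.0271 -0.0079] y [-0.0113  0.0079] z range [-0.0521  0.0494]
```

View pics/w13.png

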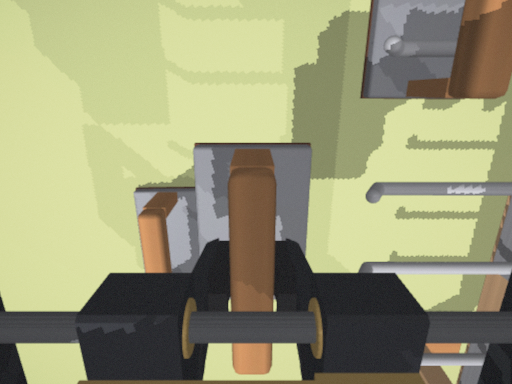

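Again the prongs are at rows 190 and 268, so I'll insert the same way.

Emit:
arm_command:
  plan:
    - [0.0,0.011,0,-0.0015,0]
    - [0.0,0,0,0,0]
    - [0.0,0,0.023,0,0]
    - [0.0,0,0.023,0,0]
    - [0.0,0,0.023,0,0]
    - [0.0,0,0.023,0,0]
    - [0.0,0,0.02,0,0]
    - [0.0,0,0,0,0]
    - [0.0,0,0,0,0]

```text
clock: 29.28
tool_pos: [0.575, -0.3093, 0.1564]
eef_rot: [-0.584, -0.399, 0.585, -0.397]
contact_force: [-0.8, 0.3, -2.4]
opening: 0.22
```

```bash
python3 - <<'E'
from h import *
goto(.577,-.312,.131,-21.5); save('wrist','w14')
E
```

```text
t 29.27 pos [ 0.575  -0.3093  0.1564] yaw -21.49 open 0.0193 F [-0.8  0.3 -2.4]
shift now (y,z): [0.0029 0.0017]  roll 0.0001  shift after roll [0.0029 0.0017] dx 0.0254
```

View pics/w14.png

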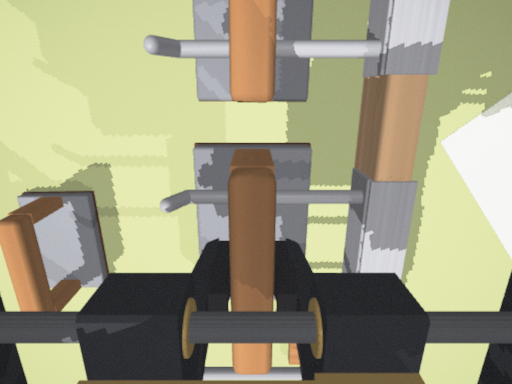

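The prong (row 197) is under the bar. I'll lower and release.

Emit:
arm_command:
  plan:
    - [0.0,0.013,0,0,0]
    - [0.0,0.012,0,0,0]
    - [0.0,0,0,0,0]
    - [0.04,0,0,0,0]
    - [0.04,0,0,0,0]
    - [0.04,0,0,0,0]
    - [0.04,-0.03,0,0,0]
    - [0.04,-0.05,0,0,0]
    - [0.04,-0.05,0,0,0]
    - [0.07,0,0,0,0]

```text
clock: 30.58
tool_pos: [0.5787, -0.3113, 0.2664]
eef_rot: [0.586, 0.395, -0.583, 0.401]
contact_force: [-0.5, -0.2, 0.2]
opening: 0.541
```

```bash
python3 look.py 15; python3 -c "
from h import *
goto(.3667,-.2998,.18,-21)"
```

```text
top hung? 145 rail x,y -0.0658 0.1951 size 0.102 0.022 z top 0.1594
top hung? 152 rail x,y -0.0637 0.0665 size 0.102 0.023 z top 0.1592
top hung? 68 rail x,y -0.0637 -0.0359 size 0.047 0.021 z top 0.1583
scene [140. 236.] 107 bar centre 0.3625 -0.3169 size 0.07 0.024 jaw deg -19.0 z 0.074
scene hung? 162 rail x,y -0.0635 0.1926 size 0.102 0.021 z top 0.1582
scene hung? 180 rail x,y -0.0625 0.0645 size 0.103 0.022 z top 0.1582
scene hung? 110 rail x,y -0.0603 -0.0666 size 0.103 0.02 z top 0.1588
t 30.68 pos [ 0.5761 -0.3097  0.2618] yaw -21.48 open 0.0555 F [ 0.7  0.7 -0.5]
shift now (y,z): [-0.1985  0.0675]  roll -0.0084  shift after roll [-0.1991  0.0658] dx 0.0818
```

View pics/s15.png

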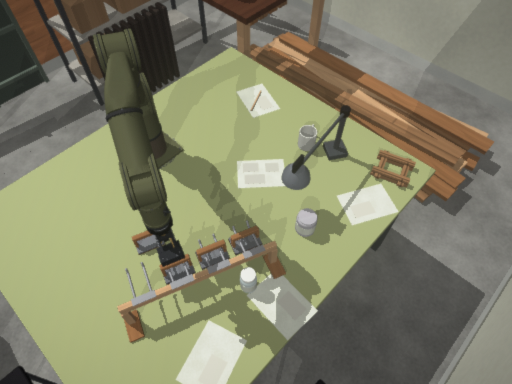

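Three sanders hang, and the sheet is fully visible at (262,173). The last is sander D.

Emit:
arm_command:
  plan:
    - [0.07,0,-0.0496,0.0168,0]
    - [0.07,0,-0.0496,0.0168,0]
    - [0.07,0,-0.0496,0.0168,0]
    - [0.07,0,-0.0496,0.0168,-0.008]
    - [0.07,0.04,0,0,0]
    - [0.07,0.04,0,0,0]
    - [0.07,0,0,0,0]
    - [0.07,0,0,0,0]

```text
clock: 31.68
tool_pos: [0.3671, -0.2996, 0.1819]
eef_rot: [-0.583, -0.401, 0.583, -0.4]
contact_force: [0.3, -0.3, -0.3]
opening: 0.794
```

```bash
python3 pre.py .3667 -.2998 -21 w16
```

```text
t 31.68 pos [ 0.3671 -0.2996  0.1819] yaw -21.02 open 0.07 F [ 0.3 -0.3 -0.3]
shift now (y,z): [-0.0003  0.0003]  roll -0.0004  shift after roll [-0.0003  0.0003] dx 0.1349
[252. 187.] 0.366 -0.2978 [0.103 0.019] jaw -20.6 off tool y,z [-0.0015 -0.0013]
```

View pics/w16.png

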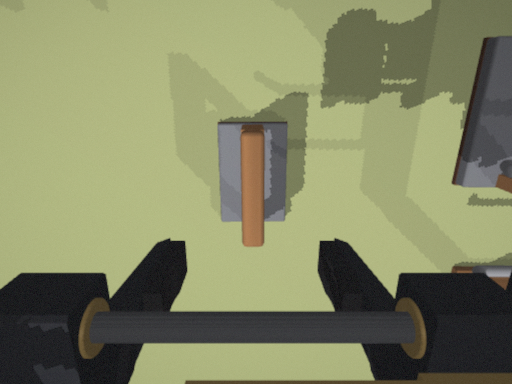

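The last bar is centred (column 252).

Emit:
arm_command:
  plan:
    - [0.07,0.04,-0.001,-0.0005,0]
    - [0.07,0.04,0,0,0]
    - [0.07,0.03,0,0,0]
    - [0.07,0.0245,0,0,0]
    - [0.0,0,0,0,0]
    - [0.0,0,0,0,0]
    - [0.0,0,0,0,0]
    - [0.0,0,0,0,0]
    - [0.0,0,0,0,0]
    - [0.0,0,0,0,0]
    - [0.0,0,0,0,0]

```text
clock: 33.1
tool_pos: [0.3671, -0.2993, 0.0475]
eef_rot: [0.583, 0.4, -0.582, 0.401]
contact_force: [1.8, -0.2, 3.2]
opening: 0.225
```

Emit:
arm_command:
  plan:
    - [0.0,-0.03,0,0,0]
    - [0.0,-0.05,0,0,0]
    - [0.0,-0.05,0,0,0]
    - [0.0,-0.04,0,0,0]
    - [0.0,0,0,0,0]
    - [0.0,0,0,0,0]

```text
clock: 33.85
tool_pos: [0.3651, -0.298, 0.2161]
eef_rot: [-0.582, -0.401, 0.583, -0.399]
contact_force: [-0.0, 0.4, -3.1]
opening: 0.225
```

```bash
python3 -c "
from h import *
goto(.422,-.391,.185,-21.5)"
```

```text
t 33.85 pos [ 0.3651 -0.298   0.2161] yaw -21.03 open 0.0199 F [-0.   0.4 -3.1]
shift now (y,z): [0.0865 0.0664]  roll 0.0083  shift after roll [0.0871 0.0657] dx 0.0311
```

Emit:
arm_command:
  plan:
    - [0.0,0,0.0288,0.0221,0]
    - [0.0,0,0.0288,0.0221,0]
    - [0.0,0,0.0288,0.0221,0.008]
    - [0.0,0.03,0,0,0]
    - [0.0,0.02,0,0,0]
    - [0.0,0,0,0,0]
    - [0.0,0,0,0,0]

```text
clock: 34.72
tool_pos: [0.4228, -0.3914, 0.1666]
eef_rot: [-0.584, -0.399, 0.585, -0.398]
contact_force: [0.6, -1.2, -2.5]
opening: 0.222
```

```bash
python3 held.py .422 -.391 w17
```

```text
t 34.73 pos [ 0.4228 -0.3914  0.1666] yaw -21.49 open 0.0196 F [ 0.6 -1.2 -2.5]
shift now (y,z): [-0.0009 -0.0001]  roll 0.0003  shift after roll [-0.0009 -0.0001] dx 0.0116
7937 tool x pct [-0.0291 -0.0278 -0.0076] y [-0.0113  0.0078] z range [-0.0524  0.0485]
```

View pics/w17.png

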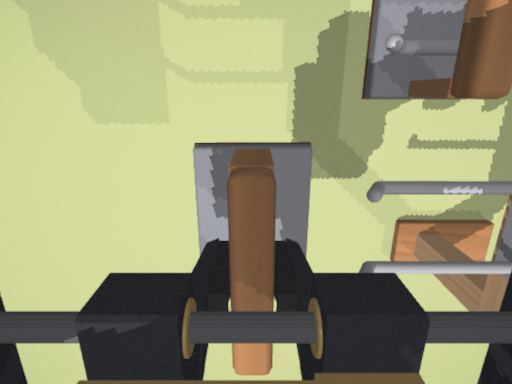

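The prongs are at rows 190 and 268 as before.

Emit:
arm_command:
  plan:
    - [0.0,0.011,0,-0.0015,0]
    - [0.0,0,0,0,0]
    - [0.0,0,0.023,0,0]
    - [0.0,0,0.023,0,0]
    - [0.0,0,0.023,0,0]
    - [0.0,0,0.023,0,0]
    - [0.0,0,0.02,0,0]
    - [0.0,0,0,0,0]
    - [0.0,0,0,0,0]

```text
clock: 35.9
tool_pos: [0.5266, -0.4309, 0.1559]
eef_rot: [-0.584, -0.399, 0.585, -0.397]
contact_force: [0.1, -0.5, -2.2]
opening: 0.218
```

```bash
python3 - <<'E'
from h import *
goto(.529,-.433,.131,-21.5); save('wrist','w18')
E
```

```text
t 35.9 pos [ 0.5266 -0.4309  0.1559] yaw -21.5 open 0.0192 F [ 0.1 -0.5 -2.2]
shift now (y,z): [0.003  0.0011]  roll 0.0  shift after roll [0.003  0.0011] dx 0.0249
```

View pics/w18.png

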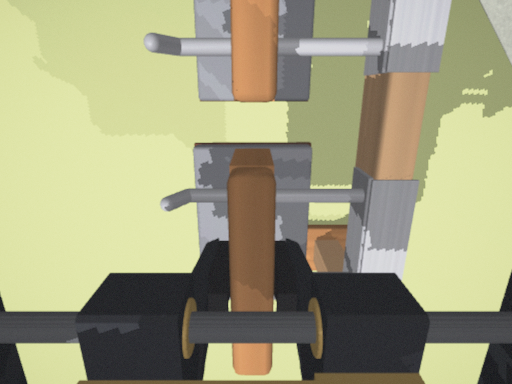

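The prong (row 196) is under the bar. I'll lower, release and raise higher.

Emit:
arm_command:
  plan:
    - [0.0,0.013,0,0,0]
    - [0.0,0.012,0,0,0]
    - [0.0,0,0,0,0]
    - [0.04,0,0,0,0]
    - [0.04,0,0,0,0]
    - [0.04,0,0,0,0]
    - [0.04,-0.03,0,0,0]
    - [0.04,-0.05,0,0,0]
    - [0.04,-0.05,0,0,0]
    - [0.04,-0.05,0,0,0]
    - [0.04,-0.03,0,0,0]
    - [0.04,0,0,0,0]

```text
clock: 37.45
tool_pos: [0.5289, -0.4323, 0.3441]
eef_rot: [0.585, 0.396, -0.584, 0.4]
contact_force: [-0.4, -0.2, -0.4]
opening: 0.453
```

```bash
cat > lamp.py <<'E'
import sys
from h import *
for n in('top','scene'):
    p,d=save(n,n[0]+sys.argv[1]);c,T=cam(n);W=cloud(d,c,T)
    near=(W[...,0]>.35)&(W[...,0]<.9)&(W[...,1]>.1)&(W[...,1]<.5)
    q=W[near&(W[...,2]>.28)&(W[...,2]<.315)]
    if len(q)>20: print(n,'fin',len(q),cv2.minAreaRect(q[:,:2].astype(np.float32)))
    v,u=np.mgrid[:384,:512]
    m=((p.min(-1).astype(int)>0)&(cv2.cvtColor(p,cv2.COLOR_RGB2HSV)[...,1]<45)&(abs(W[...,2])<.02)&(W[...,0]>.3)&(W[...,0]<.56)&(W[...,1]>.1)&(W[...,1]<.4)).astype(np.uint8)
    k,l,s,ce=cv2.connectedComponentsWithStats(m)
    for i in range(1,k):
        if s[i,4]>200: print(n,'sheet',s[i,4],cv2.minAreaRect(W[l==i][:,:2].astype(np.float32)))
E
python3 look.py 19; python3 lamp.py 20
```

```text
top hung? 134 rail x,y -0.0658 0.1951 size 0.102 0.02 z top 0.1596
top hung? 145 rail x,y -0.0633 0.0665 size 0.102 0.021 z top 0.1594
top hung? 150 rail x,y -0.0636 -0.0644 size 0.104 0.021 z top 0.1594
top hung? 127 rail x,y -0.0636 -0.1904 size 0.095 0.021 z top 0.1591
scene hung? 162 rail x,y -0.0626 0.1924 size 0.103 0.021 z top 0.1584
scene hung? 177 rail x,y -0.0618 0.064 size 0.102 0.022 z top 0.1593
scene hung? 191 rail x,y -0.062 -0.0665 size 0.103 0.022 z top 0.1589
scene hung? 199 rail x,y -0.0622 -0.1964 size 0.103 0.021 z top 0.1587
top fin 83 ((0.6562386155128479, 0.21639442443847656), (0.014593498781323433, 0.056749843060970306), 7.640900611877441)
top sheet 1891 ((0.45258602499961853, 0.2506651282310486), (0.21087360382080078, 0.15024496614933014), 47.26585006713867)
scene fin 85 ((0.6568246483802795, 0.21456198394298553), (0.014880910515785217, 0.06074177101254463), 6.76251745223999)
scene sheet 1233 ((0.45069634914398193, 0.24902859330177307), (0.21048498153686523, 0.15528252720832825), 46.42040252685547)
```

View pics/t20.png

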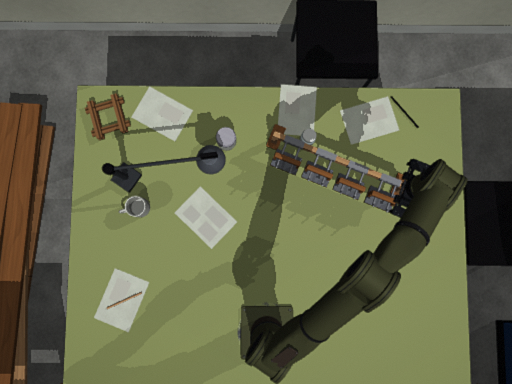

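```bash
python3 -c "
from h import *
goto(.657,.2155,.265,7.6)"
```

```text
t 37.65 pos [ 0.5272 -0.4307  0.3392] yaw -21.48 open 0.0401 F [-0.7  0.3  0.3]
shift now (y,z): [-0.1158 -0.6488]  roll -0.5075  shift after roll [ 0.2142 -0.6233] dx 0.0742
```

Emit:
arm_command:
  plan:
    - [0.06,0,-0.00965,-0.0541,0]
    - [0.06,0,-0.00965,-0.0541,0]
    - [0.06,0,-0.00965,-0.0541,0]
    - [0.06,0,-0.00965,-0.0541,0]
    - [0.06,0,-0.00965,-0.0541,0]
    - [0.06,0,-0.00965,-0.0541,0]
    - [0.06,0,-0.00965,-0.0541,0]
    - [0.06,0,-0.00965,-0.0541,0]
    - [0.06,0,-0.00965,-0.0541,0]
    - [0.06,0,-0.00965,-0.0541,0]
    - [0.06,0,-0.00965,-0.0541,0]
    - [0.06,0,-0.00965,-0.0541,0]

```text
clock: 39.15
tool_pos: [0.6574, 0.2167, 0.3395]
eef_rot: [-0.583, -0.398, 0.585, -0.398]
contact_force: [0.7, 0.1, -0.6]
opening: 0.683
```

Emit:
arm_command:
  plan:
    - [0.06,0,0,0,-0.169]
    - [0.06,0,0,0,-0.169]
    - [0.06,0,0,0,-0.169]
    - [0.06,0,0,0,0]
    - [0.06,0,0,0,0]

```text
clock: 39.78
tool_pos: [0.6576, 0.215, 0.3403]
eef_rot: [0.466, 0.531, -0.467, 0.531]
contact_force: [-0.6, -0.4, 0.4]
opening: 0.682
```

```bash
python3 - <<'E'
from h import *
goto(.657,.2155,.265,7.6); save('wrist','w21')
E
```

```text
t 39.77 pos [0.6576 0.215  0.3403] yaw 7.4 open 0.0601 F [-0.6 -0.4  0.4]
shift now (y,z): [-0.0005 -0.0005]  roll -0.0035  shift after roll [-0.0005 -0.0005] dx 0.0753
```

View pics/w21.png

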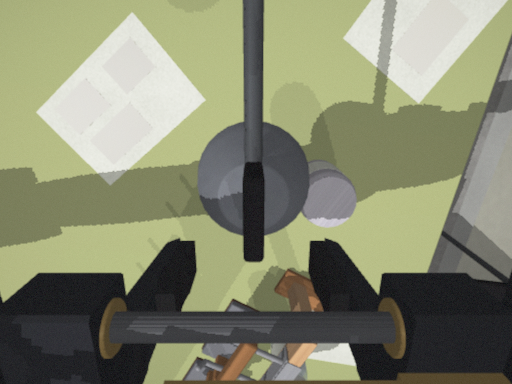

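The fin (column 254) is centred. I'll grip it and swing back 0.587 rad.

Emit:
arm_command:
  plan:
    - [0.06,0.025,0,0,0]
    - [0.06,0.025,0,0,0]
    - [0.06,0.024,0,0,0]
    - [0.0,0,0,0,0]
    - [0.0,0,0,0,0]
    - [0.0,0,0,0,0]
    - [0.0,0,0,0,0]
    - [0.0,0,0,0,0]
    - [0.0,0,0,0,0]
    - [0.0,0,0,0,0]
  force: 25

```text
clock: 41.08
tool_pos: [0.6581, 0.2153, 0.2678]
eef_rot: [0.466, 0.532, -0.466, 0.532]
contact_force: [0.8, 0.2, 3.1]
opening: 0.154
```

Emit:
arm_command:
  plan:
    - [0.0,0,-0.0176,-0.0004,0.049]
    - [0.0,0,-0.0176,-0.0004,0.049]
    - [0.0,0,-0.0176,-0.0005,0.049]
    - [0.0,0,-0.0176,-0.0004,0.049]
    - [0.0,0,-0.0176,-0.0004,0.049]
    - [0.0,0,-0.0176,-0.0004,0.049]
    - [0.0,0,-0.0176,-0.0005,0.049]
    - [0.0,0,-0.0176,-0.0004,0.049]
    - [0.0,0,-0.0176,-0.0004,0.049]
    - [0.0,0,-0.0176,-0.0005,0.049]
    - [0.0,0,-0.0176,-0.0004,0.049]
    - [0.0,0,-0.0176,-0.0004,0.049]

```text
clock: 42.58
tool_pos: [0.453, 0.2485, 0.2677]
eef_rot: [0.601, 0.373, -0.6, 0.374]
contact_force: [2.3, -0.4, 1.1]
opening: 0.159
```

Emit:
arm_command:
  plan:
    - [0.0,0,0,0,0]
    - [0.0,0,0,0,0]
    - [0.04,0,0,0,0]
    - [0.04,0,0,0,0]
    - [0.04,0,0,0,0]
    - [0.04,-0.03,0,0,0]
    - [0.04,-0.05,0,0,0]
    - [0.04,-0.03,0,0,0]
    - [0.04,0,0,0,0]

```text
clock: 43.7
tool_pos: [0.4536, 0.2492, 0.3793]
eef_rot: [0.602, 0.374, -0.598, 0.374]
contact_force: [0.2, -0.2, -0.4]
opening: 0.454
```

Emit:
arm_command:
  plan:
    - [0.04,0,0.031,0.04,0]
    - [0.04,0,0.031,0.04,0]
    - [0.04,0,0.031,0.04,0]
    - [0.04,0,0.031,0.04,0]
    - [0.04,0,0.031,0.04,0]
    - [0.04,0,0,0,0]
    - [0.04,0,0,0,0]

```text
clock: 44.58
tool_pos: [0.5028, 0.0016, 0.3761]
eef_rot: [-0.599, -0.375, 0.601, -0.374]
contact_force: [-0.2, 0.0, 0.1]
opening: 0.451
```

```bash
python3 look.py 22; python3 lamp.py 23; python3 -c "
from h import *
goto(.5,0,.3)"
```

```text
top hung? 142 rail x,y -0.0657 0.195 size 0.101 0.021 z top 0.1599
top hung? 149 rail x,y -0.0642 0.0661 size 0.103 0.021 z top 0.1585
top hung? 151 rail x,y -0.0638 -0.0632 size 0.103 0.02 z top 0.1597
top hung? 145 rail x,y -0.0637 -0.1957 size 0.103 0.02 z top 0.1589
scene hung? 160 rail x,y -0.0639 0.1936 size 0.102 0.023 z top 0.1588
scene hung? 176 rail x,y -0.062 0.0644 size 0.103 0.022 z top 0.1586
scene hung? 190 rail x,y -0.0621 -0.0664 size 0.102 0.023 z top 0.1589
scene hung? 202 rail x,y -0.0621 -0.1961 size 0.102 0.021 z top 0.1591
top fin 79 ((0.4516676068305969, 0.2509174048900604), (0.05966977775096893, 0.013765738345682621), 64.04947662353516)
top sheet 1159 ((0.45278042554855347, 0.2505490183830261), (0.21106882393360138, 0.15022012591362), 46.89999008178711)
scene fin 89 ((0.4526851773262024, 0.2470814734697342), (0.0580611489713192, 0.016022220253944397), 64.64188385009766)
scene sheet 1281 ((0.4499330222606659, 0.2488000988960266), (0.20931604504585266, 0.1564215123653412), 46.6480712890625)
t 44.77 pos [0.5032 0.0024 0.3769] yaw -25.97 open 0.0398 F [ 0.1 -0.2  0.1]
shift now (y,z): [-0.0018  0.0036]  roll 0  shift after roll [-0.0018  0.0036] dx 0.0769
```

View pics/s22.png

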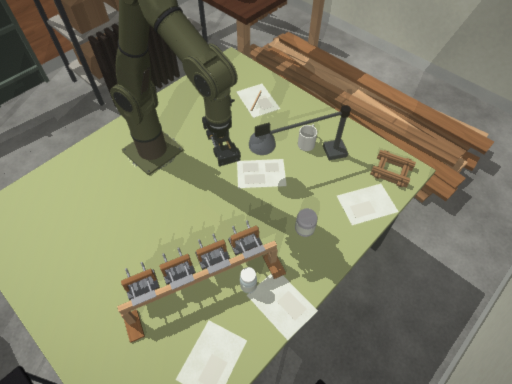

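All four sanders hang in a row on the rail (140–245, 240–288). The lamp head is above the sheet, and the arm is clear of everything.

```bash
python3 -c "
from h import *
print(r.finish_job())"
```

```text
the job is handed in; nothing more can be done
None
```

The job is done and handed in at about 45 s. The lamp was swung aside, all four sanders were hung one per hook, and the lamp was swung back over the sheet.

My last checks, from both fixed cameras:
- **Sanders:** all four bars are within 3 mm of their hook's middle sideways. They sit 2–6 mm from the rest point along the prongs, and the bar tops read 158–160 mm, which is rest height.
- **Lamp:** the head is within about 4 mm of the sheet's middle. The two views disagree with each other by only about 2–4 mm.
- **Arm:** it was well clear of everything, with about zero measured force.
- **Paint tin, mug and glue jar:** they look unmoved in the pictures; I did not measure them separately.

No check failed. I noticed no grip slackening and no sander knocked aside.

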